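# Unlock the sutra chest and hold the key turned

### The job

Unlock the rosewood sutra chest: turn the clamp knob on its top a quarter turn clockwise to free the keyhole shutter, slide the shutter fully open, then take the key out of its porcelain holder, work it past the sticky pins until it is fully home in the keyhole, and turn it a quarter turn clockwise. The lock springs back, so finish while still gripping the key and holding it turned; nothing is let go or put down at the end. Leave the bowl, striker, snuffing cap and stupa where they stand.

Things in the scene. Friction and masses are not known exactly. Their poses are not given: they have to be found in the camera images.
- clamp_grip (a point): Clamp knob's grip point, on its vertical axis, 36 mm above the chest's top face: an upright brass bar handle 12 mm thick along its x, 42 mm long along its y, from 11 to 51 mm above the top face. A flat lug under it, 14 mm wide, reaches 55 mm from the axis along its -y, 9 mm above the top face at most, and blocks the shutter's path at the start.
- clamp (a joint): Turn of the clamp knob in rad: near 0 = locked (lug pointing at the shutter), growing clockwise seen from above, stop at 1.6. About 0.1 N m of friction; it stays where it is left. The shutter can pass once it is beyond about 1.1.
- shutter_tab (a point): Grip point of the keyhole shutter, a sliding brass plate 36 x 70 mm, top 6 mm above the chest's top face. Its upright tab is 28 mm wide along x, 10 mm thick along y, top 37 mm above the top face; this point is mid-tab, 12 mm below its top, 32 mm to +y of the keyhole when shut. Axes are the chest's: it slides along +y, away from the keyhole.
- shutter (a joint): Opening of the shutter in m: 0 = shut over the keyhole, 0.033 = fully open (stop). About 1.5 N of friction; it stays where it is left.
- keyhole (a point): Centre of the keyhole's mouth on the chest's top face, z up, x and y the chest's. Slot 24.5 mm along x, 10.5 mm along y; the key goes straight down, 28 mm to the floor. Two sprung pins at the slot's ends rub on the bit with 2 to 5 N each: press with 10 to 20 N, rock the key a little if it sticks. It can turn only when in by 24 mm or more, its bit then being below the 8 mm top plate.
- plug (a joint): Turn of the lock's plug in rad: 0 = rest, growing clockwise seen from above, stop at 1.62. A spring turns it back (0.03 N m at rest, 0.11 N m at a quarter turn), so the key must be held.
- key_grip (a point): Centre of the bow of the brass key, 90 mm long, about 90 g, standing upright, bow up, in one of three like porcelain holders. The bow is a flat plate 32 mm wide along x, 8 mm thick along y, 40 mm tall; z points up the key. Below it a round shank 8 mm thick, 34 mm of it bare, leads to the bit. Either way round fits the lock.
- key_tip (a point): The lower end of the key, 70 mm below the bow's centre on the key's axis. The bit is 22 mm wide along x, 8 mm thick along y and 16 mm tall, its lower edges rounded with 3 mm radius. Axes as key_grip.
- holder_a: The ivory-white porcelain holder that holds the key, fixed: a block 38 mm x 36 mm on a round foot of 60 mm diameter, 35 mm tall, with a slot in its top 23 mm deep, 0.6 mm wider all round than the key's bit. Origin: centre of its underside.
- holder_b: An empty porcelain holder like the first, fixed; origin at the centre of its underside.
- holder_c: Another empty porcelain holder like the first, fixed; origin at the centre of its underside.
- chest: Rosewood chest with brass fittings, fixed: 150 x 270 mm at its foot, top face 100 mm above the table. Origin: centre of its underside. The keyhole lies 60 mm to its -y, the clamp knob 52 mm to its +y, the shutter between, all on its line x = 0.
- bowl: Brass singing bowl, 110 mm across, 52 mm tall, loose; leave it. Origin: centre of its underside.
- striker: Maple striker lying on the table, 150 mm long along its x, 24 mm thick at its head, loose; leave it. Origin: the middle of its underside.
- cap: Copper snuffing cap, 44 mm across, 66 mm tall, loose; leave it. Origin: centre of its underside.
- stupa: Small sandstone stupa model, 74 mm square foot, 116 mm tall, loose; leave it. Origin: centre of its underside.
There are look-alikes about, which are no part of the job. What is shaped like the part that bears key_grip but green or turquoise is not meant.

How it is judged:
By the outcome, as a careful person would: the job done as asked, in the order asked, and still so for the second after the job is handed in, while the arm keeps its last pose, push and grip.
It also fails if it takes over 72 s, if anything falls off the work surface, if the arm or the gripper's body presses on something with over 40 N, if the wrist force passes 120 N, or if a joint passes its speed limit or range.

### The arm

A 7-joint arm with a two-finger parallel gripper is mounted at the origin on the work surface. World frame = base frame: x ahead of the robot, y to its left, z up, the work surface at z = 0. Lengths are in m, angles in rad, forces in N, time in s.
With the tool pointing down it reaches from about 0.4 to 0.85 m from the base axis. Payload 4.5 kg.
Tool frame: the origin (TCP) lies at the very end of the fingers, on their centre line; the grasp point (between the pads) lies 19 mm behind it (manip.grip_point_offset is the x of the grasp point in the tool frame, in m); x points along the fingers, y is the direction in which the jaws open and shut, and the axes are right-handed (so a half turn about x gives the same grasp; the last joint's range is limited). The gripper opens to 85 mm and grips with 20 to 120 N. Pads are 22 mm wide; open, the fingers measure 114 mm over their backs; the gripper's body (76 mm by 85 mm) begins 54 mm behind the grasp point. The pads swing forward as they close: fully open they stand 13 mm farther back than shut.
Start: joints at [1.175, 0.689, -0.195, 1.565, 0.157, 0.902, -0.215], TCP at [0.26, -0.568, 0.231] pointing down, gripper open.
Joint ranges: [-3.01, 3.01], [-0.46, 2.08], [-1.47, 1.51], [0.13, 2.56], [-1, 4.14], [0.04, 2.09], [-2.66, 2.66]. Speed limits (rad/s): [2.57, 2.57, 3.14, 3.14, 3.14, 3.14, 3.14].

### API

Orientations are given as a rotation vector (axis times angle).
In Python, from bench import sense, eyes, ticket, manip gives the robot as it stands. The module is installed in compiled form; this text tells all that it offers.
- The arm moves only by the shell command python3 -m jog 'ROWS' [OPENING] [FORCE]. ROWS is JSON, a list of rows, each a list of 6 numbers: the shift along the tool's x, y, z in mm, then the turn, a rotation vector about the tool's x, y, z in degrees. In form: [[dx, dy, dz, wx, wy, wz], ...]. A call has 1 to 5 rows; each row is the pose to reach, as a shift and turn from the pose measured when the call began, along the tool's axes at that moment; what a row does not reach only later rows make up. A row lasts 1/10 s, in which the tool goes at most 50 mm and 8.59 degrees, less where a joint would pass 70% of its speed; a pose out of reach is approached as far as the arm can. A call with a gripper value outside its range is refused whole. OPENING is the closure in counts, from 0 (fully open) to 255 (shut), set as the call begins (- or left out, the last holds). The fingers move at their own pace and stop on an object; FORCE is the grip in N (left out, the last holds). Time passes only in rows, so rows that repeat a pose let the fingers close. It gives the time, the measured TCP pose, the force and the opening at its end, in the units of the state.
- sense(): the state, without advancing time (a new reading comes with each control period).
- eyes.get_image(name): name is "scene" or "side" or "wrist"; returns a dict with "img" (384x512x3 uint8, red, green, blue), "intrinsics" (3x3 intrinsics, pixels), "extrinsics" (4x4, takes a point from world to camera coordinates). Camera axes: x right, y down, z forward; pixel columns grow to the right and rows downward; lengths in m; the calibration is good to about 2 mm. A picture is of the moment at which its call begins. There is no depth.
- ticket.hand_in(): hands the job in, once; it reports no verdict.
Trained networks look in a picture, given as the dict that the camera call returned (one of the last four; its "shot" number tells which), for a name from the list of things; names that differ only in an ending like _2 or _b are one class to them, and where a whole thing is asked for, a point or a joint stands for the part that bears it (a point fixed in the world has none). Each returns a list of dicts, best first, with "p" (0 to 1); they miss things now and then, are a little off and sometimes report something else, mostly with a low value. They report only what shows in the picture. A call takes as long as a camera call. They do not tell look-alikes from the thing itself.
- eyes.boxes_of(picture, query): "rect" ([centre column, centre row, width, height] in pixels, round what is visible of it).
- eyes.outline_of(picture, query): "region" (384x512 bool, what is visible of it) and "rect" ([centre column, centre row, width, height] in pixels, round what is visible of it).
The state is a dict: "clock": time; "joint_pos": joint angles; "qvel": joint speeds; "tau": joint torques, N m; "tool_pos": TCP position; "tcp_rot": TCP orientation; "ft_force": force on the tool from outside, world axes, zero at the start; "moment": the same for the moment, N m; "width": opening from 0.0 (shut) to 1.0 (fully open).
Only numpy, scipy, OpenCV 4.12 (cv2) and the standard library are available. Lean on these libraries where they do the work, as an engineer would, in place of code of your own. Each camera call takes 0.05 s, during which the arm holds its last target.

## Working session

There is one attempt and no reset: what is moved stays moved. The work goes in short steps, Python scripts to look and compute and a shell command to move; the robot and the scene stay as the last step left them, time stands still between calls to the robot, and variables do not carry over. Pictures are saved under pics/ and viewed, and the job is handed in when it is done.

```bash
mkdir -p pics
cat > h.py <<'E'
import numpy as np, cv2
from scipy.spatial.transform import Rotation as R
from bench import sense, eyes, ticket, manip
def shot(name,fn=None):
    p=eyes.get_image(name)
    if fn: cv2.imwrite('pics/'+fn+'.png',p['img'][:,:,::-1])
    return p
def P(p):
    return np.array(p['intrinsics'])@np.array(p['extrinsics'])[:3]
def proj(p,X):
    v=P(p)@np.r_[X,1]; return v[:2]/v[2]
def tri(ps,uv):
    A=[]
    for p,(u,v) in zip(ps,uv):
        M=P(p); A+= [u*M[2]-M[0], v*M[2]-M[1]]
    A=np.array(A); s=np.linalg.lstsq(A[:,:3],-A[:,3],rcond=None); return s[0]
def onz(p,uv,z):
    M=P(p);A=np.array([uv[0]*M[2]-M[0],uv[1]*M[2]-M[1]])
    return np.r_[np.linalg.solve(A[:,:2],-A[:,3]-A[:,2]*z),z]
def st():
    s=sense(); print('t',round(s['clock'],2),'tcp',np.round(s['tool_pos'],4),'rot',np.round(s['tcp_rot'],3),'F',np.round(s['ft_force'],1),'M',np.round(s['moment'],2),'w',round(s['width'],3)); print('q',np.round(s['joint_pos'],3)); print(np.round(R.from_rotvec(s['tcp_rot']).as_matrix(),3)); return s
E
python3 - <<'E'
from h import *
s=st(); print(s.keys(), manip.grip_point_offset)
for c in ['scene','side','wrist']:
    p=shot(c,c+'0')
    print(c,np.round(p['extrinsics'],3).tolist(),np.round(p['intrinsics'],1).tolist())
    if c!='wrist':
      for q in ['key_grip','clamp_grip','shutter_tab','holder_a','chest','keyhole','stupa','cap','bowl','striker']:
        print(q,[(round(d['p'],2),np.round(d['rect']).tolist()) for d in eyes.boxes_of(p,q)][:5])
E
```

```text
t 0.0 tcp [ 0.2601 -0.5676  0.2304] rot [ 1.984  0.435 -1.985] F [ 0.3  0.3 -0.2] M [0.01 0.01 0.02] w 1.002
q [ 1.175  0.69  -0.195  1.566  0.157  0.903 -0.215]
[[-0.001  0.417 -0.909]
 [ 0.002 -0.909 -0.417]
 [-1.    -0.002  0.   ]]
dict_keys(['clock', 'joint_pos', 'qvel', 'tau', 'tool_pos', 'tcp_rot', 'ft_force', 'moment', 'width']) -0.0187
scene [[0.825, 0.565, -0.012, -0.522], [0.293, -0.446, -0.846, -0.095], [-0.483, 0.694, -0.533, 1.316], [0.0, 0.0, 0.0, 1.0]] [[364.3, 0.0, 251.4], [0.0, 364.3, 192.7], [0.0, 0.0, 1.0]]
key_grip [(0.71, [124.0, 286.0, 22.0, 37.0]), (0.59, [204.0, 257.0, 17.0, 36.0]), (0.55, [167.0, 231.0, 16.0, 33.0]), (0.51, [159.0, 248.0, 14.0, 32.0])]
clamp_grip [(0.8, [232.0, 171.0, 12.0, 25.0])]
shutter_tab [(0.78, [220.0, 187.0, 19.0, 20.0])]
holder_a [(0.8, [106.0, 285.0, 26.0, 25.0]), (0.76, [164.0, 266.0, 23.0, 24.0]), (0.67, [134.0, 242.0, 26.0, 24.0])]
chest [(0.67, [222.0, 206.0, 91.0, 93.0]), (0.16, [278.0, 174.0, 42.0, 16.0])]
keyhole [(0.63, [224.0, 200.0, 90.0, 88.0]), (0.34, [233.0, 169.0, 12.0, 22.0])]
stupa [(0.91, [303.0, 235.0, 38.0, 49.0])
[... 456 characters left out ...]
 26.0])]
clamp_grip [(0.77, [289.0, 199.0, 15.0, 18.0])]
shutter_tab [(0.73, [281.0, 190.0, 14.0, 15.0])]
holder_a [(0.79, [320.0, 181.0, 21.0, 16.0]), (0.75, [299.0, 162.0, 18.0, 16.0])]
chest [(0.59, [286.0, 216.0, 70.0, 84.0])]
keyhole [(0.91, [287.0, 215.0, 71.0, 89.0])]
stupa [(0.6, [202.0, 212.0, 35.0, 42.0])]
cap [(0.71, [317.0, 306.0, 21.0, 32.0]), (0.39, [277.0, 158.0, 7.0, 10.0])]
bowl [(0.8, [243.0, 163.0, 36.0, 19.0])]
striker [(0.57, [283.0, 292.0, 64.0, 13.0]), (0.51, [283.0, 188.0, 17.0, 15.0])]
wrist [[0.417, -0.909, 0.0, -0.624], [-0.877, -0.403, 0.262, -0.035], [-0.238, -0.109, -0.965, 0.378], [0.0, 0.0, 0.0, 1.0]] [[279.8, 0.0, 255.6], [0.0, 279.8, 190.4], [0.0, 0.0, 1.0]]
```

Run:
```python
import cv2
a=cv2.imread('pics/scene0.png'); cv2.imwrite('pics/scene0c.png',cv2.resize(a[130:340,70:345],None,fx=2.8,fy=2.8,interpolation=cv2.INTER_CUBIC))
a=cv2.imread('pics/side0.png'); cv2.imwrite('pics/side0c.png',cv2.resize(a[120:330,150:370],None,fx=2.8,fy=2.8,interpolation=cv2.INTER_CUBIC))
```

```text
(no output)
```

View pics/scene0c.png

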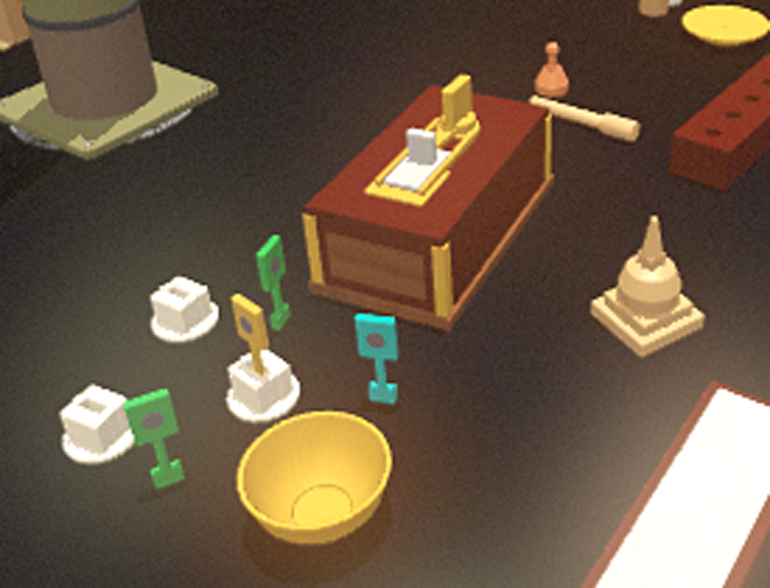

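View pics/side0c.png

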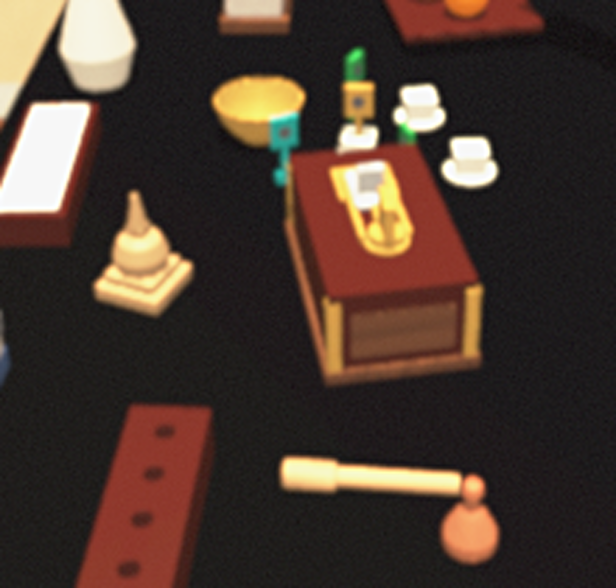

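View pics/wrist0.png

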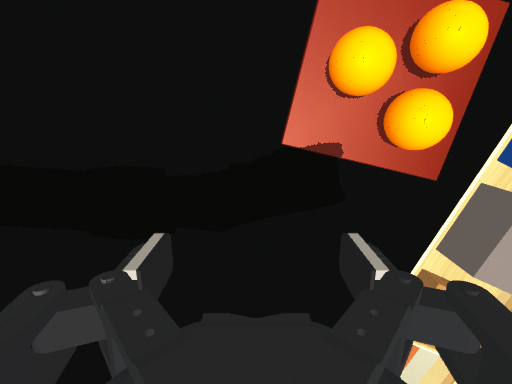

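The scene crop shows the golden key in the middle holder (full-image pixel about 159,246), with green and turquoise look-alikes around it. The chest has its clamp knob at the far end (232,171) and the shutter tab at (220,187). In the side view the key sits at about (278,157). The wrist view shows only oranges on a tray.

Run:
```python
from h import *
a=shot('scene');b=shot('side')
def rg(p,q,near):
    o=eyes.outline_of(p,q); 
    o=[d for d in o if np.hypot(d['rect'][0]-near[0],d['rect'][1]-near[1])<15]
    if not o: return None
    r=o[0]['region']; v,u=np.nonzero(r); print(q,o[0]['p'],np.round(o[0]['rect'],1)); return np.array(o[0]['rect'][:2])
for q,na,nb in [('key_grip',(159,246),(277,159)),('clamp_grip',(232,171),(289,199)),('shutter_tab',(220,187),(281,190)),('holder_a',(164,266),(277,170)),('bowl',(185,301),(243,163)),('stupa',(303,235),(202,212)),('cap',(267,158),(317,306))]:
    u=rg(a,q,na);w=rg(b,q,nb)
    if u is not None and w is not None: print(q,np.round(tri([a,b],[u,w]),4))
# table corners of chest
sc=lambda x,y:(x/2.8+70,y/2.8+130)
sd=lambda x,y:(x/2.8+150,y/2.8+120)
for n,u,z in [('fr-L',sc(310,288),0),('fr-R',sc(449,325),0),('bk-R',sc(552,180),0),('topL',sc(306,212),.1),('topR',sc(443,242),.1),('topbR',sc(549,106),.1),('topbL',sc(437,88),.1)]: print('sc',n,np.round(onz(a,u,z),3))
for n,u,z in [('near-l',sd(329,378),0),('near-r',sd(479,360),0),('topnl',sd(328,297),.1),('topnr',sd(476,285),.1),('topfr',sd(413,148),.1),('topfl',sd(293,155),.1)]: print('sd',n,np.round(onz(b,u,z),3))
for n,u in [('holdtop',sc(262,370)),]: print(np.round(onz(a,u,.035),3))
```

```text
key_grip 0.65 [158.6 248.1  10.8  31.9]
key_grip 0.69 [278.4 158.5   7.1  17. ]
key_grip [ 0.5571 -0.2618  0.0703]
clamp_grip 0.53 [235.6 169.4  12.3  23.5]
clamp_grip 0.6 [287.1 197.1  17.2  22.9]
clamp_grip [0.5325 0.0592 0.1232]
shutter_tab 0.57 [218.9 185.9  18.9  21.4]
shutter_tab 0.49 [282.  186.3  16.3  16.2]
shutter_tab [ 0.5433 -0.0223  0.1095]
holder_a 0.88 [166.5 268.   26.   23.7]
holder_a 0.39 [278.7 170.8  13.4   4.6]
holder_a [ 0.5612 -0.2621  0.0184]
bowl 0.68 [184.2 300.5  56.7  45.7]
bowl 0.71 [243.2 159.   36.9  20.2]
bowl [ 0.6832 -0.3209  0.035 ]
stupa 0.66 [304.2 233.3  40.1  49.7]
stupa 0.8 [202.6 211.9  34.8  42. ]
stupa [0.78   0.0066 0.0357]
cap 0.57 [265.7 159.5  16.2  11.6]
cap 0.96 [319.1 307.7  22.6  27.2]
cap [0.4574 0.3431 0.0101]
sc fr-L [ 0.492 -0.133  0.   ]
sc fr-R [ 0.637 -0.102  0.   ]
sc bk-R [0.583 0.159 0.   ]
sc topL [ 0.51  -0.141  0.1  ]
sc topR [ 0.641 -0.109  0.1  ]
sc topbR [0.585 0.148 0.1  ]
sc topbL [0.46  0.116 0.1  ]
sd near-l [0.58  0.149 0.   ]
sd near-r [0.436 0.12  0.   ]
sd topnl [0.58  0.154 0.1  ]
sd topnr [0.445 0.134 0.1  ]
sd topfr [ 0.497 -0.116  0.1  ]
sd topfl [ 0.626 -0.099  0.1  ]
[ 0.569 -0.264  0.035]
```

```bash
python3 -m jog '[[-20,-30,-35,0,0,0],[-40,-60,-70,0,0,0],[-55,-90,-105,0,0,0],[-70,-120,-140,0,0,0],[-70,-150,-172,0,0,0]]'; python3 -m jog '[[0,-30,-35,-8,0,0],[0,-60,-70,-16,0,0],[0,-90,-105,-24,0,0],[0,-120,-140,-32,0,0],[0,-150,-172,-40,0,0]]'
python3 -c "
from h import *
s=st()"
```

```text
clock: 2.45
tool_pos: [0.3564, -0.359, 0.3034]
tcp_rot: [1.985, 0.429, -1.979]
ft_force: [-0.1, -0.3, 0.4]
width: 0.998
clock: 2.95
tool_pos: [0.451, -0.149, 0.3036]
tcp_rot: [1.524, 0.964, -1.519]
ft_force: [1.5, -0.7, -0.5]
width: 1.0
t 2.95 tcp [ 0.451  -0.149   0.3036] rot [ 1.524  0.964 -1.519] F [ 1.5 -0.7 -0.5] M [-0.02 -0.04  0.01] w 1.0
q [ 0.52   0.415 -0.437  1.899  0.228  0.87  -0.468]
[[ 0.005  0.906 -0.423]
 [-0.003 -0.423 -0.906]
 [-1.     0.006  0.001]]
```

```bash
python3 -m jog '[[0,0,-40,-8,0,0],[0,0,-80,-16,0,0],[0,0,-120,-24,0,0],[0,0,-160,-32,0,0],[0,0,-190,-37,0,0]]'; python3 -m jog '[[0,0,0,0,0,0]]'
python3 - <<'E'
from h import *
s=st(); p=shot('wrist','w1')
for q in ['clamp_grip','shutter_tab','chest']:
    print(q,[(round(d['p'],2),np.round(d['rect']).tolist()) for d in eyes.boxes_of(p,q)][:5])
print(proj(p,[.5325,.0592,.136]),proj(p,[.543,-.022,.125]))
E
```

```text
clock: 3.45
tool_pos: [0.5322, 0.026, 0.3037]
tcp_rot: [1.05, 1.297, -1.045]
ft_force: [0.6, 0.3, -0.5]
width: 0.996
clock: 3.55
tool_pos: [0.5334, 0.0312, 0.3041]
tcp_rot: [1.047, 1.302, -1.036]
ft_force: [-0.7, -0.1, 0.7]
width: 1.002
t 3.55 tcp [0.5334 0.0312 0.3041] rot [ 1.047  1.302 -1.036] F [-0.7 -0.1  0.7] M [-0.01  0.03 -0.02] w 1.002
q [ 0.238  0.526 -0.614  1.736  0.355  0.983 -0.285]
[[ 0.008  0.975  0.222]
 [ 0.002  0.222 -0.975]
 [-1.     0.009 -0.   ]]
clamp_grip [(0.57, [256.0, 159.0, 36.0, 64.0])]
shutter_tab [(0.58, [256.0, 218.0, 31.0, 55.0])]
chest []
[259.89306406 151.17617064] [252.95237671 216.84982845]
```

View pics/w1.png

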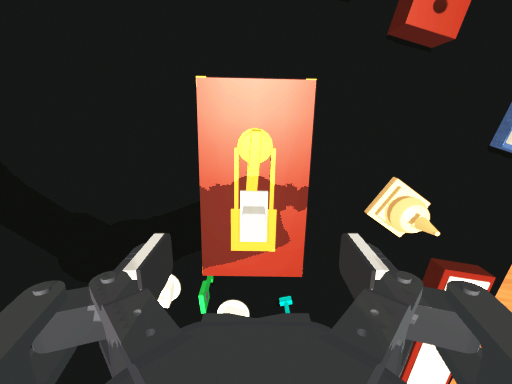

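The chest is nearly square in the view: top corners at about (197,77), (315,80), (302,276), (203,276). The knob disc is at (255,146) and the shutter tab at about (254,210).

Run:
```python
from h import *
p=shot('wrist'); im=p['img'][:,:,::-1]
c=cv2.resize(im[60:290,180:330],None,fx=2.6*1,fy=2.6,interpolation=cv2.INTER_CUBIC)
cv2.imwrite('pics/w1c.png',c)
for u in [(197,77),(315,80),(302,276),(203,276)]: print(np.round(onz(p,u,.1),4))
```

```text
[0.443  0.1149 0.1   ]
[0.5767 0.1407 0.1   ]
[ 0.6278 -0.1112  0.1   ]
[ 0.4923 -0.1402  0.1   ]
```

View pics/w1c.png

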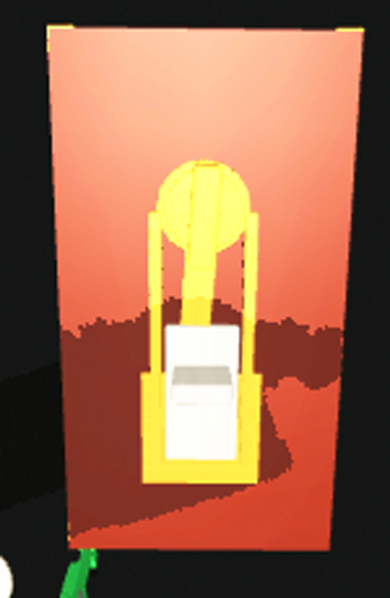

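```bash
python3 -m jog '[[30,-2,-12,2,0,0],[60,-4,-22,4,0,0],[60,-4,-22,4,0,0]]'
python3 - <<'E'
from h import *
s=st(); p=shot('wrist','w2')
im=p['img'][:,:,::-1]
g=(np.clip((im.astype(float)/255),0,1)**3*255).astype(np.uint8)
cv2.imwrite('pics/w2c.png',cv2.resize(g[20:290,160:350],None,fx=2.2,fy=2.2,interpolation=cv2.INTER_CUBIC))
o=eyes.outline_of(p,'clamp_grip'); print([(d['p'],d['rect']) for d in o])
ax=np.array([.5248,.052]);ch=np.array([.535,.001]);y=np.array([-.196,.981])
for n,X in [('axis top',[*ax,.151]),('axis base',[*ax,.105]),('keyhole',[*(ch-.06*y),.1]),('tab top',[*(ch-.028*y),.137])]: print(n,proj(p,X), (proj(p,X)-[160,20])*2.2)
E
```

```text
clock: 4.1
tool_pos: [0.5203, 0.0435, 0.2408]
tcp_rot: [1.098, 1.271, -1.107]
ft_force: [0.3, 0.2, -0.1]
width: 1.002
t 4.1 tcp [0.5203 0.0435 0.2408] rot [ 1.098  1.271 -1.107] F [ 0.3  0.2 -0.1] M [-0.02  0.04 -0.04] w 1.002
q [ 0.166  0.584 -0.549  1.85   0.408  0.825 -0.448]
[[-0.002  0.99   0.143]
 [-0.005  0.143 -0.99 ]
 [-1.    -0.003  0.005]]
[(0.8, [265.4, 180.4, 40.6, 73.4])]
axis top [263.78582604 185.14129252] [228.3288173  363.31084354]
axis base [262.58735312 173.84436061] [225.69217686 338.45759335]
keyhole [267.05050296 269.22200075] [235.51110651 548.28840164]
tab top [267.10094638 260.57344422] [235.62208204 529.26157729]
```

View pics/w2c.png

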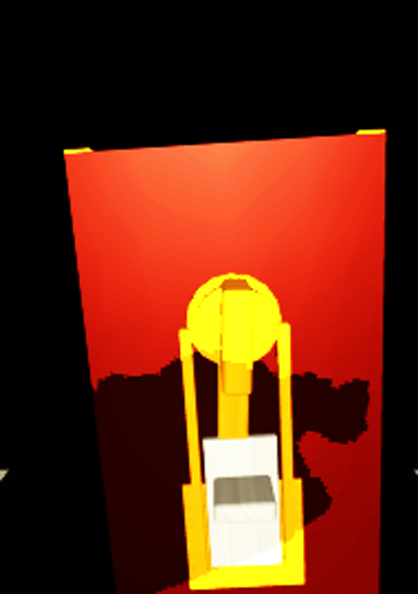

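Run:
```python
from h import *
s=st(); p=shot('wrist')
cr=lambda x,y:(x/2.2+160,y/2.2+20)
for n,u,z in [('bar top',cr(237,342),.151),('disc',cr(234,318),.106),('TL',cr(65,152),.1),('TR',cr(385,132),.1),('plateBL',cr(191,588),.106),('plateBR',cr(304,583),.106),('tabtopL',cr(216,503),.137),('tabtopR',cr(275,500),.137)]: print(n,np.round(onz(p,u,z),4))
```

```text
t 4.2 tcp [0.5235 0.0434 0.2439] rot [ 1.102  1.266 -1.102] F [0.9 0.2 0.5] M [ 0.06 -0.06 -0.04] w 0.999
q [ 0.168  0.581 -0.55   1.843  0.408  0.827 -0.446]
[[ 0.005  0.99   0.142]
 [-0.004  0.142 -0.99 ]
 [-1.     0.005  0.005]]
bar top [0.531  0.0602 0.151 ]
disc [0.5315 0.0616 0.106 ]
TL [0.4475 0.1227 0.1   ]
TR [0.5845 0.1509 0.1   ]
plateBL [ 0.5312 -0.0825  0.106 ]
plateBR [ 0.5891 -0.0713  0.106 ]
tabtopL [ 0.5342 -0.0166  0.137 ]
tabtopR [ 0.56   -0.0114  0.137 ]
```

Run:
```python
from h import *
s=st(); p=shot('wrist','w3')
im=p['img'][:,:,::-1]
np.savez('w3.npz',K=p['intrinsics'],E=p['extrinsics'])
g=(np.clip((im.astype(float)/255),0,1)**3*255).astype(np.uint8)
cv2.imwrite('pics/w3c.png',cv2.resize(g[100:300,200:330],None,fx=3,fy=3,interpolation=cv2.INTER_CUBIC))
o=eyes.outline_of(p,'clamp_grip'); print([(d['p'],d['rect']) for d in o])
for n,X in [('bar',[.531,.060,.151])]: print(n,(proj(p,X)-[200,100])*3)
```

```text
t 4.25 tcp [0.5244 0.0436 0.2446] rot [ 1.104  1.265 -1.101] F [-0.8  0.3  0.3] M [ 0.   -0.02  0.04] w 0.999
q [ 0.168  0.58  -0.55   1.842  0.408  0.827 -0.446]
[[ 0.007  0.99   0.142]
 [-0.004  0.142 -0.99 ]
 [-1.     0.007  0.005]]
[(0.79, [260.7, 179.7, 37.2, 70.0])]
bar [199.24478355 226.6092561 ]
```

View pics/w3c.png

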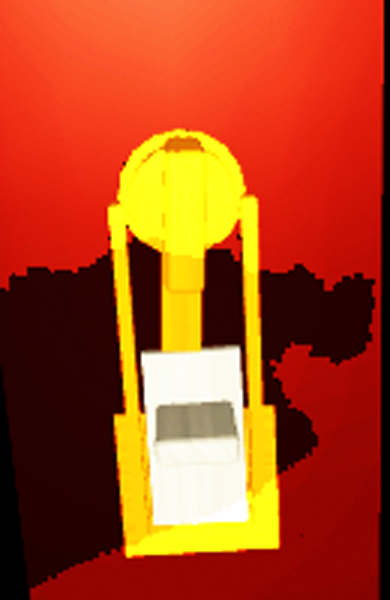

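Run:
```python
from h import *
z=np.load('w3.npz'); p=dict(intrinsics=z['K'],extrinsics=z['E'])
cr=lambda x,y:(x/3+200,y/3+100)
for n,u,zz in [('bar top',cr(184,220),.151),('disc',cr(182,190),.106),('plateBL',cr(129,556),.106),('plateBR',cr(279,547),.106),('tabtopL',cr(157,438),.137),('tabtopR',cr(239,438),.137),('tabtopL',cr(157,404),.137),('tabtopR',cr(237,404),.137)]: print(n,np.round(onz(p,u,zz),4))
```

```text
bar top [0.5264 0.0613 0.151 ]
disc [0.5268 0.0622 0.106 ]
plateBL [ 0.5276 -0.0808  0.106 ]
plateBR [ 0.5839 -0.069   0.106 ]
tabtopL [ 0.5292 -0.0147  0.137 ]
tabtopR [ 0.5558 -0.011   0.137 ]
tabtopL [ 0.5275 -0.0028  0.137 ]
tabtopR [0.5531 0.0008 0.137 ]
```

```bash
python3 -m jog '[[20,3,-10,0,0,0],[50,4,-18,0,0,0],[80,4,-18,0,0,0],[105,4,-18,0,0,0],[105,4,-18,0,0,0]]'
python3 - <<'E'
from h import *
s=st(); p=shot('wrist','w4')
E
```

```text
clock: 4.85
tool_pos: [0.526, 0.0608, 0.1383]
tcp_rot: [1.103, 1.266, -1.104]
ft_force: [-0.1, -0.9, 0.3]
width: 1.002
t 4.85 tcp [0.526  0.0608 0.1383] rot [ 1.103  1.266 -1.104] F [-0.1 -0.9  0.3] M [-0.05  0.04 -0.1 ] w 1.002
q [ 0.057  0.732 -0.436  1.936  0.545  0.588 -0.601]
[[ 0.005  0.99   0.141]
 [-0.005  0.141 -0.99 ]
 [-1.     0.004  0.006]]
```

View pics/w4.png

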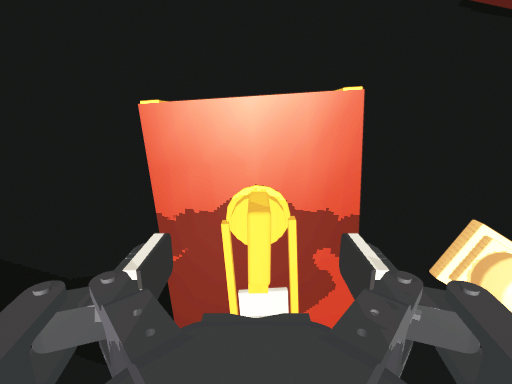

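The bar sits centred between the pads (column about 259, pads at 150 and 362). I'll descend and close.

```bash
python3 -m jog '[[10,0,0,0,0,0],[19,0,0,0,0,0],[19,0,0,0,0,0]]'; python3 -m jog '[[0,0,0,0,0,0],[0,0,0,0,0,0],[0,0,0,0,0,0],[0,0,0,0,0,0],[0,0,0,0,0,0]]' 255 60;python3 -m jog '[[0,0,0,0,0,0],[0,0,0,0,0,0],[0,0,0,0,0,0],[0,0,0,0,0,0],[0,0,0,0,0,0]]'
```

```text
clock: 5.2
tool_pos: [0.5271, 0.0609, 0.1205]
tcp_rot: [1.104, 1.264, -1.102]
ft_force: [0.2, -0.1, 0.9]
width: 0.996
clock: 5.7
tool_pos: [0.5273, 0.0609, 0.1207]
tcp_rot: [1.105, 1.264, -1.102]
ft_force: [5.3, -0.7, 1.0]
width: 0.145
clock: 6.2
tool_pos: [0.5276, 0.061, 0.1209]
tcp_rot: [1.105, 1.263, -1.101]
ft_force: [1.7, -0.2, 2.2]
width: 0.131
```

```bash
python3 -m jog '[[0,0,0,7,0,0],[0,0,0,14,0,0],[0,0,0,21,0,0],[0,0,0,28,0,0],[0,0,0,35,0,0]]'; python3 -c "
from h import *
s=st()"
```

```text
clock: 6.7
tool_pos: [0.5281, 0.0609, 0.1209]
tcp_rot: [1.553, 0.937, -1.542]
ft_force: [3.3, -0.8, 0.8]
width: 0.131
t 6.7 tcp [0.5281 0.0609 0.1209] rot [ 1.553  0.937 -1.542] F [ 3.3 -0.8  0.8] M [-0.13  0.03  0.1 ] w 0.131
q [-0.057  0.74  -0.245  1.952  0.373  0.485 -1.046]
[[ 0.009  0.889 -0.457]
 [-0.004 -0.457 -0.889]
 [-1.     0.01  -0.   ]]
```

```bash
python3 -m jog '[[0,0,0,7,0,0],[0,0,0,14,0,0],[0,0,0,21,0,0],[0,0,0,28,0,0],[0,0,0,35,0,0]]';python3 -m jog '[[0,0,0,7,0,0],[0,0,0,14,0,0],[0,0,0,18,0,0],[0,0,0,18,0,0]]'; python3 -c "
from h import *
s=st()"
```

```text
clock: 7.2
tool_pos: [0.5285, 0.0606, 0.1209]
tcp_rot: [1.959, 0.471, -1.942]
ft_force: [2.9, -1.6, -1.1]
width: 0.129
clock: 7.6
tool_pos: [0.5286, 0.0603, 0.1209]
tcp_rot: [2.141, 0.172, -2.121]
ft_force: [1.6, -2.4, 2.0]
width: 0.131
t 7.6 tcp [0.5286 0.0603 0.1209] rot [ 2.141  0.172 -2.121] F [ 1.6 -2.4  2. ] M [-0.16  0.23  0.38] w 0.131
q [-0.201  0.734 -0.007  1.959  0.028  0.44  -1.634]
[[ 0.01   0.166 -0.986]
 [-0.005 -0.986 -0.166]
 [-1.     0.007 -0.009]]
```

```bash
python3 -m jog '[[0,0,0,0,0,0],[0,0,0,0,0,0],[0,0,0,0,0,0],[0,0,0,0,0,0]]' 0;python3 -m jog '[[-30,0,0,0,0,0],[-65,0,0,0,0,0],[-100,0,0,0,0,0],[-100,40,0,-1,0,0],[-100,70,-2,-2,0,0]]'; python3 -m jog '[[0,8,0,0,0,0],[0,8,0,0,0,0],[0,8,0,0,0,0]]'
python3 - <<'E'
from h import *
s=st(); p=shot('wrist','w5'); np.savez('w5.npz',K=p['intrinsics'],E=p['extrinsics'])
o=eyes.outline_of(p,'shutter_tab'); print([(d['p'],d['rect']) for d in o])
print(proj(p,[.5438,-.0165,.137]))
q=shot('side');im=q['img'][:,:,::-1]
cv2.imwrite('pics/s5.png',cv2.resize(im[160:260,240:330],None,fx=4,fy=4,interpolation=cv2.INTER_CUBIC))
E
```

```text
clock: 8.0
tool_pos: [0.5283, 0.0604, 0.1208]
tcp_rot: [2.141, 0.172, -2.122]
ft_force: [-0.7, -0.5, 0.1]
width: 0.804
clock: 8.5
tool_pos: [0.5417, -0.0088, 0.2227]
tcp_rot: [2.123, 0.209, -2.098]
ft_force: [0.1, -0.9, 0.2]
width: 0.997
clock: 8.8
tool_pos: [0.5429, -0.0151, 0.2225]
tcp_rot: [2.122, 0.212, -2.099]
ft_force: [0.5, -0.1, -0.1]
width: 0.999
t 8.8 tcp [ 0.5429 -0.0151  0.2225] rot [ 2.122  0.212 -2.099] F [ 0.5 -0.1 -0.1] M [ 0.01 -0.05 -0.03] w 0.999
q [-0.039  0.585 -0.034  1.84   0.037  0.705 -1.46 ]
[[ 0.011  0.204 -0.979]
 [-0.004 -0.979 -0.204]
 [-1.     0.006 -0.01 ]]
[(0.73, [269.0, 189.7, 73.6, 43.6])]
[257.13756934 194.43884194]
```

View pics/w5.png

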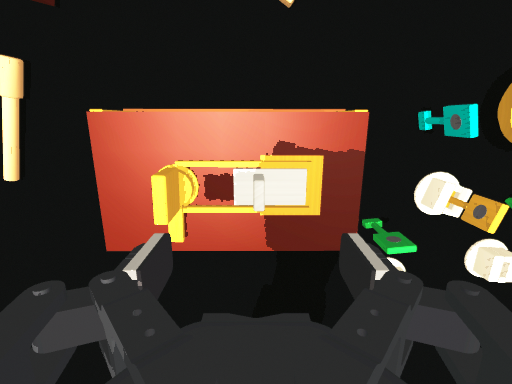

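View pics/s5.png

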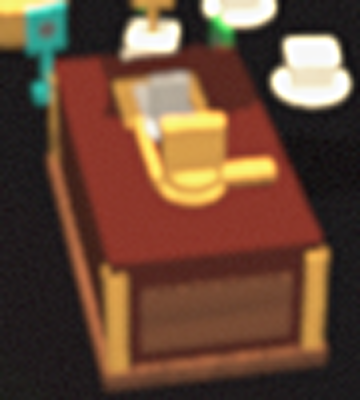

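The clamp is turned: the lug now points sideways (side crop 250,170). The tab top is at (258,192) in the wrist image, where I predicted it. Next I grip the tab.

```bash
python3 -m jog '[[30,1,0,0,0,0],[65,1,0,0,0,0],[95,1,0,0,0,0],[108,1,0,0,0,0],[108,1,0,0,0,0]]'; python3 -m jog '[[0,0,0,0,0,0],[0,0,0,0,0,0],[0,0,0,0,0,0],[0,0,0,0,0,0],[0,0,0,0,0,0]]' 255 40;python3 -m jog '[[0,0,0,0,0,0],[0,0,0,0,0,0],[0,0,0,0,0,0]]'; python3 -c "
from h import *
s=st();d=np.array(s['tool_pos'])[:2]-[.527,.061];print(d,np.hypot(*d),np.degrees(np.arctan2(d[0],-d[1])))"
```

```text
clock: 9.45
tool_pos: [0.5432, -0.0153, 0.1131]
tcp_rot: [2.117, 0.215, -2.101]
ft_force: [0.7, -0.2, 0.3]
width: 1.0
clock: 9.95
tool_pos: [0.5436, -0.0155, 0.1136]
tcp_rot: [2.118, 0.215, -2.1]
ft_force: [0.3, -1.7, 0.4]
width: 0.143
clock: 10.25
tool_pos: [0.5436, -0.0155, 0.1138]
tcp_rot: [2.119, 0.214, -2.101]
ft_force: [-0.4, 0.4, 1.7]
width: 0.109
t 10.25 tcp [ 0.5436 -0.0155  0.1138] rot [ 2.119  0.214 -2.101] F [-0.4  0.4  1.7] M [ 0.1   0.08 -0.14] w 0.109
q [-0.043  0.756 -0.027  1.927  0.053  0.45  -1.474]
[[ 0.009  0.206 -0.978]
 [-0.004 -0.978 -0.206]
 [-1.     0.006 -0.008]]
[ 0.01660569 -0.07653969] 0.07832031969027127 12.240918888046176
```

```bash
python3 -m jog '[[0,-10,0,0,0,0],[0,-20,0,0,0,0],[0,-28,0,0,0,0],[0,-34,0,0,0,0],[0,-36,0,0,0,0]]'; python3 -c "
from h import *
s=st();d=np.array(s['tool_pos'])[:2]-[.5436,-.0155];print(d,np.hypot(*d),np.degrees(np.arctan2(-d[0],d[1])))"
```

```text
clock: 10.75
tool_pos: [0.5374, 0.0145, 0.1137]
tcp_rot: [2.119, 0.203, -2.097]
ft_force: [4.1, -16.6, -0.7]
width: 0.108
t 10.75 tcp [0.5374 0.0145 0.1137] rot [ 2.119  0.203 -2.097] F [  4.1 -16.6  -0.7] M [-2.98 -0.78  0.02] w 0.108
q [-0.117  0.751 -0.007  1.949  0.042  0.433 -1.526]
[[ 0.012  0.203 -0.979]
 [-0.012 -0.979 -0.203]
 [-1.     0.014 -0.009]]
[-0.00620191  0.03004003] 0.030673556864897537 11.665104633874916
```

```bash
python3 -m jog '[[0,-3,0,0,0,0],[0,-4,0,0,0,0],[0,-4,0,0,0,0]]'
python3 - <<'E'
from h import *
s=st(); p=shot('wrist','w6');
E
```

```text
clock: 11.05
tool_pos: [0.5375, 0.0144, 0.1138]
tcp_rot: [2.119, 0.194, -2.095]
ft_force: [2.5, -10.8, -1.1]
width: 0.102
t 11.05 tcp [0.5375 0.0144 0.1138] rot [ 2.119  0.194 -2.095] F [  2.5 -10.8  -1.1] M [-1.76 -0.45  0.08] w 0.102
q [-0.124  0.75   0.     1.95   0.044  0.43  -1.533]
[[ 0.013  0.2   -0.98 ]
 [-0.017 -0.98  -0.2  ]
 [-1.     0.019 -0.01 ]]
```

View pics/w6.png

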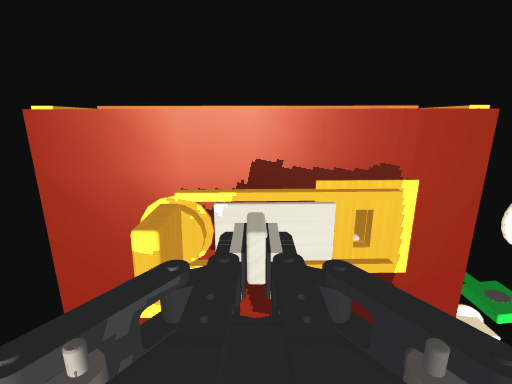

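The keyhole is exposed at (363,228), and the shutter is up against its stop. I release it, rise, and check.

```bash
python3 -m jog '[[0,0,0,0,0,0],[0,0,0,0,0,0],[0,0,0,0,0,0]]' 165;python3 -m jog '[[-30,0,0,0,0,-0.5],[-65,0,0,0,0,-1],[-100,0,0,0,0,-1],[-125,20,0,0,0,-1],[-125,40,0,0,0,-1]]';python3 -m jog '[[0,10,0,0,0,0],[0,10,0,0,0,0],[0,10,0,0,0,0],[0,10,0,0,0,0]]' 0;  python3 - <<'E'
from h import *
s=st(); p=shot('wrist','w7');np.savez('w7.npz',K=p['intrinsics'],E=p['extrinsics'])
im=p['img'][:,:,::-1]
g=(np.clip((im.astype(float)/255),0,1)**1.5*255).astype(np.uint8)
cv2.imwrite('pics/w7c.png',cv2.resize(g[110:260,90:350],None,fx=3,fy=3,interpolation=cv2.INTER_CUBIC))
for q in ['key_grip','holder_a']:
    print(q,[(round(d['p'],2),np.round(d['rect']).tolist()) for d in eyes.boxes_of(p,q)][:6])
print(proj(p,[.55,-.048,.1]))
E
```

```text
clock: 11.4
tool_pos: [0.5371, 0.0158, 0.1136]
tcp_rot: [2.118, 0.197, -2.095]
ft_force: [-0.3, 0.1, -0.3]
width: 0.355
clock: 11.9
tool_pos: [0.5459, -0.0199, 0.243]
tcp_rot: [2.13, 0.221, -2.095]
ft_force: [1.4, -0.2, -0.5]
width: 0.357
clock: 12.3
tool_pos: [0.5473, -0.028, 0.2423]
tcp_rot: [2.128, 0.224, -2.096]
ft_force: [0.2, 0.5, -0.1]
width: 0.995
t 12.3 tcp [ 0.5473 -0.028   0.2423] rot [ 2.128  0.224 -2.096] F [ 0.2  0.5 -0.1] M [0.01 0.05 0.01] w 0.995
q [-0.008  0.563 -0.037  1.806  0.024  0.758 -1.418]
[[ 0.015  0.208 -0.978]
 [ 0.004 -0.978 -0.208]
 [-1.    -0.001 -0.015]]
key_grip [(0.8, [428.0, 125.0, 53.0, 32.0]), (0.79, [453.0, 213.0, 52.0, 37.0]), (0.79, [372.0, 234.0, 48.0, 34.0]), (0.69, [497.0, 206.0, 25.0, 15.0]), (0.29, [493.0, 112.0, 36.0, 87.0])]
holder_a [(0.88, [425.0, 194.0, 51.0, 42.0]), (0.82, [474.0, 258.0, 49.0, 41.0]), (0.4, [278.0, 187.0, 7.0, 23.0])]
[275.24378119 182.63188871]
```

View pics/w7c.png

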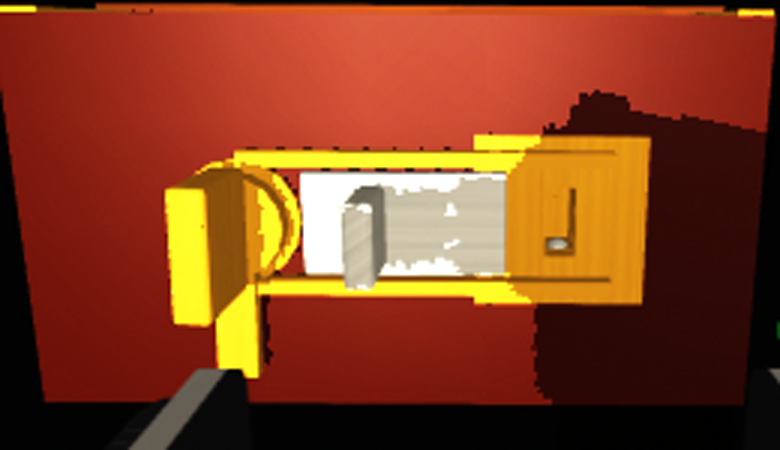

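View pics/w7.png

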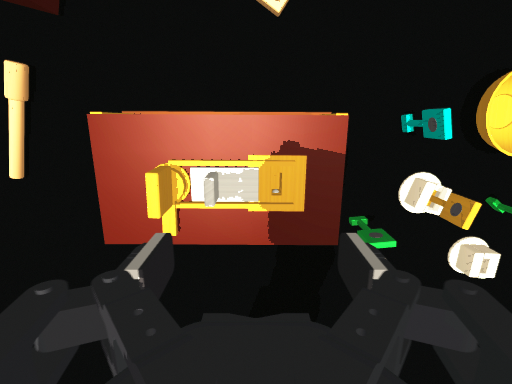

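The shutter plate ends clear of the slot, which is at about (276.7,183.3). The golden key is at about (463,208), leaning right in perspective, and the stupa is out of the way.

```bash
python3 -m jog '[[0,40,7,0,0,0],[0,85,14,0,0,0],[0,130,21,0,0,0],[0,170,28,0,0,0],[0,205,33,0,0,0]]';python3 -m jog '[[0,10,0,0,0,0],[0,10,0,0,0,0],[0,10,0,0,0,0],[0,10,0,0,0,0]]';  python3 - <<'E'
from h import *
z=np.load('w7.npz'); p=dict(intrinsics=z['K'],extrinsics=z['E'])
for h in (.1,.106):print('keyhole',onz(p,(276.7,183.3),h))
s=st(); p=shot('wrist','w8');np.savez('w8.npz',K=p['intrinsics'],E=p['extrinsics'])
im=p['img'][:,:,::-1]
for q in ['key_grip','holder_a']:
    print(q,[(round(d['p'],2),np.round(d['rect']).tolist()) for d in eyes.boxes_of(p,q)][:6])
print(proj(p,[.557,-.262,.1]))
E
```

```text
clock: 12.95
tool_pos: [0.5573, -0.2384, 0.2419]
tcp_rot: [2.129, 0.221, -2.097]
ft_force: [0.0, 0.7, -0.8]
width: 1.0
clock: 13.35
tool_pos: [0.5598, -0.2451, 0.2418]
tcp_rot: [2.128, 0.227, -2.095]
ft_force: [0.2, -0.7, -0.4]
width: 1.002
keyhole [ 0.54961936 -0.0496528   0.1       ]
keyhole [ 0.55086196 -0.04891848  0.106     ]
t 13.35 tcp [ 0.5598 -0.2451  0.2418] rot [ 2.128  0.227 -2.095] F [ 0.2 -0.7 -0.4] M [-0.01 -0.06  0.03] w 1.002
q [ 0.377  0.649 -0.06   1.614  0.036  0.868 -1.054]
[[ 0.015  0.209 -0.978]
 [ 0.005 -0.978 -0.209]
 [-1.    -0.002 -0.015]]
key_grip [(0.85, [359.0, 191.0, 38.0, 36.0]), (0.82, [240.0, 94.0, 16.0, 33.0]), (0.65, [197.0, 208.0, 33.0, 28.0]), (0.64, [271.0, 184.0, 14.0, 33.0])]
holder_a [(0.89, [325.0, 237.0, 38.0, 44.0]), (0.87, [269.0, 170.0, 41.0, 39.0]), (0.73, [231.0, 254.0, 39.0, 44.0]), (0.16, [86.0, 148.0, 168.0, 137.0])]
[271.31518284 187.21127489]
```

View pics/w8.png

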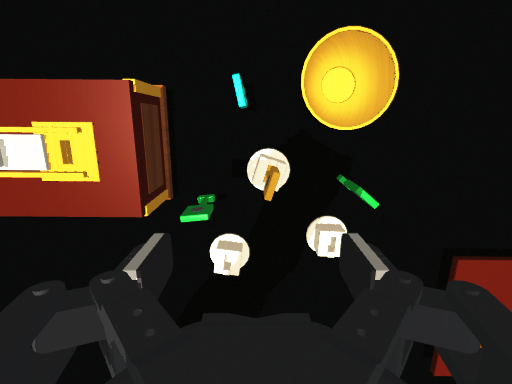

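Run:
```python
import cv2
a=cv2.imread('pics/w8.png'); cv2.imwrite('pics/w8c.png',cv2.resize(a[140:220,230:310],None,fx=7,fy=7,interpolation=cv2.INTER_CUBIC))
```

```text
(no output)
```

View pics/w8c.png

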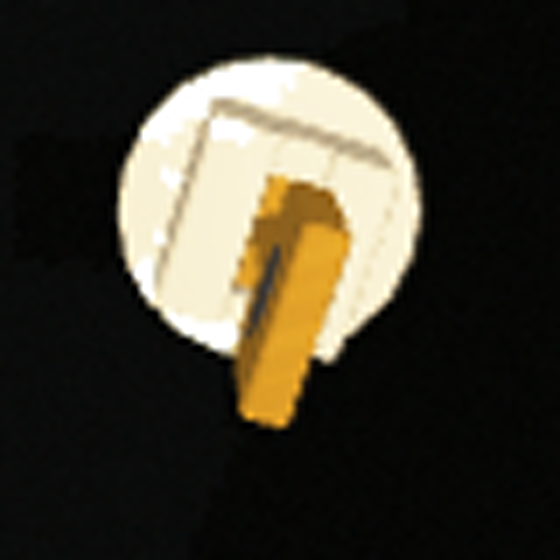

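Run:
```python
from h import *
z=np.load('w8.npz'); p=dict(intrinsics=z['K'],extrinsics=z['E'])
f=lambda x,y:(x/7+230,y/7+140)
for h in (.102,.097):
    c=onz(p,f(296,325),h);a=onz(p,f(265,422),h);b=onz(p,f(327,230),h);print(c,np.linalg.norm(b-a),np.degrees(np.arctan2(*(b-a)[1::-1])))
# holder top block center: corners
for u in [(215,100),(392,165)]: print(onz(p,f(*u),.035))
```

```text
[ 0.55848043 -0.26258787  0.102     ] 0.030654121129187896 -4.5210470309117
[ 0.55737187 -0.26313167  0.097     ] 0.03119517794766401 -4.521047030911466
[ 0.58085601 -0.24644548  0.035     ]
[ 0.57614079 -0.28011828  0.035     ]
```

```bash
python3 -m jog '[[0,0,0,-8.5,0,0],[0,0,0,-17,0,0],[0,0,0,-25.5,0,0],[0,0,0,-34,0,0],[0,0,0,-42,0,0]]';python3 -m jog '[[0,0,0,-8.5,0,0],[0,0,0,-17,0,0],[0,0,0,-25.5,0,0],[0,0,0,-34,0,0],[0,0,0,-42,0,0]]';python3 -m jog '[[0,0,0,-8.5,0,0],[0,0,0,-17,0,0],[0,0,0,-25.5,0,0],[0,0,0,-34,0,0],[0,0,0,-42,0,0]]';
python3 -c "
from h import *
s=st()"
```

```text
clock: 14.0
tool_pos: [0.5598, -0.2456, 0.2421]
tcp_rot: [1.663, 0.845, -1.635]
ft_force: [0.4, -0.1, 1.2]
width: 1.0
clock: 14.5
tool_pos: [0.5599, -0.2449, 0.2423]
tcp_rot: [1.13, 1.254, -1.109]
ft_force: [-0.1, 0.0, 0.6]
width: 1.003
clock: 15.0
tool_pos: [0.5599, -0.2443, 0.2424]
tcp_rot: [0.563, 1.485, -0.549]
ft_force: [0.3, 0.0, -0.3]
width: 1.002
t 15.0 tcp [ 0.5599 -0.2443  0.2424] rot [ 0.563  1.485 -0.549] F [ 0.3  0.  -0.3] M [ 0.02 -0.04  0.07] w 1.002
q [ 0.717  0.723 -0.691  1.595  0.518  0.999  0.729]
[[ 0.015  0.653  0.757]
 [ 0.003  0.757 -0.653]
 [-1.     0.012  0.009]]
```

```bash
cat >> h.py <<'E'
def row(pos,yaw):
    s=sense(); A=R.from_rotvec(s['tcp_rot']).as_matrix(); c,d=np.cos(np.radians(yaw)),np.sin(np.radians(yaw))
    y=np.array([c,d,0]);x=np.array([0,0,-1.]);B=np.c_[x,y,np.cross(x,y)]
    dr=R.from_matrix(A.T@B).as_rotvec(degrees=True); dp=A.T@(np.array(pos)-s['tool_pos'])*1000
    print('row',np.round(dp,1),np.round(dr,2))
E
python3 -c "
from h import *
row([.558,-.2625,.22],83.5)"
```

```text
row [ 22.3 -15.3  10.3] [-34.28   0.71  -0.53]
```

```bash
python3 -m jog '[[5,-4,3,-8.5,0.2,-0.1],[10,-8,5,-17,0.3,-0.2],[16,-12,8,-25.5,0.5,-0.4],[22.3,-15.3,10.3,-34.3,0.7,-0.5],[22.3,-15.3,10.3,-34.3,0.7,-0.5]]';python3 -m jog '[[0,0,0,0,0,0],[0,0,0,0,0,0],[0,0,0,0,0,0]]'
python3 - <<'E'
from h import *
s=st(); p=shot('wrist','w9');np.savez('w9.npz',K=p['intrinsics'],E=p['extrinsics'])
cv2.imwrite('pics/w9c.png',cv2.resize(p['img'][120:270,180:340,::-1],None,fx=4,fy=4,interpolation=cv2.INTER_CUBIC))
print((proj(p,[.558,-.2625,.102])-[180,120])*4)
E
```

```text
clock: 15.5
tool_pos: [0.5574, -0.2629, 0.2189]
tcp_rot: [0.089, 1.571, -0.088]
ft_force: [-0.2, 0.3, -0.2]
width: 0.999
clock: 15.8
tool_pos: [0.5576, -0.2624, 0.2194]
tcp_rot: [0.089, 1.57, -0.089]
ft_force: [0.1, 1.1, -0.2]
width: 1.0
t 15.8 tcp [ 0.5576 -0.2624  0.2194] rot [ 0.089  1.57  -0.089] F [ 0.1  1.1 -0.2] M [-0.02  0.02  0.02] w 1.0
q [ 0.799  0.803 -0.829  1.587  0.657  1.052  1.242]
[[-0.001  0.113  0.994]
 [ 0.     0.994 -0.113]
 [-1.     0.    -0.001]]
[301.6163784  270.89078908]
```

View pics/w9c.png

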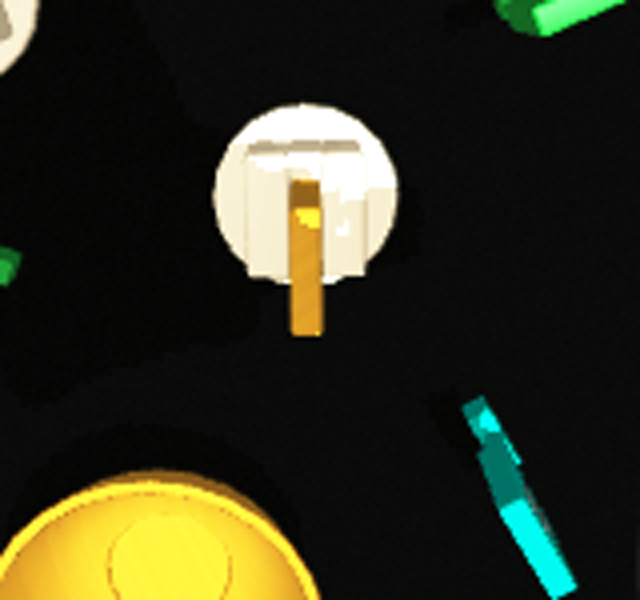

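The bow is centred at (307,271) in the crop and vertical in the image, so the yaw is right. The green look-alike at the left is far enough away. I'll use a half-open gripper for clearance.

Run:
```python
from h import *
L=[]
for n in ('w8','w9'):
    z=np.load(n+'.npz'); L.append(dict(intrinsics=z['K'],extrinsics=z['E']))
X=tri(L,[(272.3,186.4),(256.75,187.75)]);print(X)
print(onz(L[1],(256.75,187.75),.102))
row([X[0],X[1],.063],83.5)
```

```text
[ 0.55835915 -0.26191978  0.10179903]
[ 0.55817265 -0.26121909  0.102     ]
row [156.4   0.7   0.9] [ 0.   -0.06 -0.01]
```

```bash
python3 -m jog '[[20,1,1,0,0,0],[45,1,1,0,0,0],[70,1,1,0,0,0],[95,1,1,0,0,0],[95,1,1,0,0,0]]' 110 60
python3 - <<'E'
from h import *
s=st(); p=shot('wrist','w10')
row([.5583,-.2617,.063],83.5)
E
```

```text
clock: 16.35
tool_pos: [0.5562, -0.2613, 0.1215]
tcp_rot: [0.09, 1.576, -0.088]
ft_force: [-1.2, -0.9, -0.2]
width: 0.568
t 16.35 tcp [ 0.5562 -0.2613  0.1215] rot [ 0.09   1.576 -0.088] F [-1.2 -0.9 -0.2] M [-0.04  0.07 -0.03] w 0.568
q [ 0.76   0.917 -0.748  1.667  0.773  0.885  1.146]
[[-0.007  0.113  0.994]
 [ 0.002  0.994 -0.113]
 [-1.     0.001 -0.007]]
row [60.5 -0.3  0.8] [-0.   -0.21 -0.03]
```

View pics/w10.png

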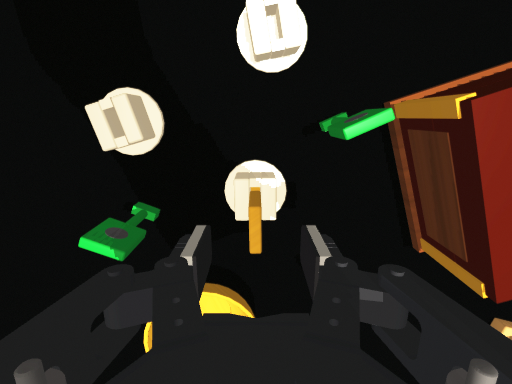

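The bow at column 255 is midway between the pads (about 195 and 318), with nothing in the way. I'll lower and grip.

```bash
python3 -m jog '[[25,0,1,0,-0.2,0],[50,0,1,0,-0.2,0],[60,0,1,0,-0.2,0],[60,0,1,0,-0.2,0]]'; python3 -m jog '[[0,0,0,0,0,0],[0,0,0,0,0,0],[0,0,0,0,0,0],[0,0,0,0,0,0],[0,0,0,0,0,0]]' 255 70;python3 -m jog '[[0,0,0,0,0,0],[0,0,0,0,0,0],[0,0,0,0,0,0]]'; python3 -c "
from h import *
s=st();row([.5583,-.2617,.063],83.5)"
```

```text
clock: 16.8
tool_pos: [0.5584, -0.2614, 0.0636]
tcp_rot: [0.09, 1.57, -0.089]
ft_force: [-0.3, 0.5, 0.5]
width: 0.57
clock: 17.3
tool_pos: [0.5593, -0.2617, 0.065]
tcp_rot: [0.089, 1.568, -0.09]
ft_force: [-0.9, -1.5, 6.4]
width: 0.089
clock: 17.6
tool_pos: [0.5593, -0.2617, 0.065]
tcp_rot: [0.089, 1.568, -0.09]
ft_force: [-0.1, 0.2, 1.4]
width: 0.084
t 17.6 tcp [ 0.5593 -0.2617  0.065 ] rot [ 0.089  1.568 -0.09 ] F [-0.1  0.2  1.4] M [-0.06  0.05 -0.  ] w 0.084
q [ 0.732  0.99  -0.692  1.692  0.853  0.787  1.083]
[[ 0.001  0.114  0.994]
 [-0.     0.994 -0.114]
 [-1.    -0.     0.001]]
row [ 2.  -0.1 -1. ] [-0.03  0.08  0.01]
```

```bash
python3 -m jog '[[-10,0,0,0,0,0],[-25,0,0,0,0,0],[-45,0,0,0,0,0],[-70,0,0,0,0,0],[-100,0,0,0,0,0]]'; python3 -m jog '[[-30,0,0,0,0,0],[-60,0,0,0,0,0],[-60,0,0,0,0,0]]';python3 - <<'E'
from h import *
s=st(); p=shot('wrist','w11'); b=shot('side','s11')
cv2.imwrite('pics/s11c.png',cv2.resize(b['img'][60:220,200:360,::-1],None,fx=4,fy=4,interpolation=cv2.INTER_CUBIC))
row([.55,-.0485,.225],102)
E
```

```text
clock: 18.1
tool_pos: [0.5583, -0.2615, 0.1664]
tcp_rot: [0.089, 1.569, -0.089]
ft_force: [0.0, -1.5, -0.5]
width: 0.085
clock: 18.4
tool_pos: [0.561, -0.2611, 0.2321]
tcp_rot: [0.088, 1.561, -0.09]
ft_force: [1.6, 0.9, -2.3]
width: 0.085
t 18.4 tcp [ 0.561  -0.2611  0.2321] rot [ 0.088  1.561 -0.09 ] F [ 1.6  0.9 -2.3] M [ 0.03 -0.05  0.  ] w 0.085
q [ 0.8    0.788 -0.838  1.574  0.647  1.066  1.248]
[[ 0.008  0.113  0.994]
 [-0.002  0.994 -0.113]
 [-1.    -0.001  0.008]]
row [  2.4 210.6 -32.3] [-18.5    0.02   0.04]
```

View pics/w11.png

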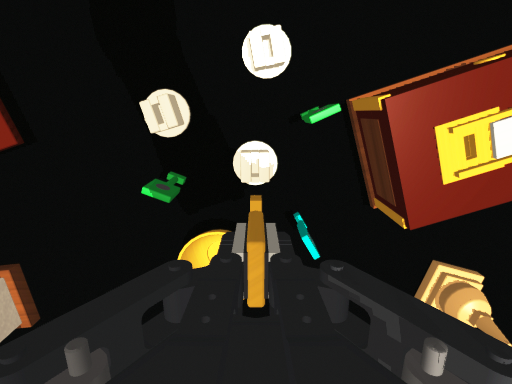

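View pics/s11c.png

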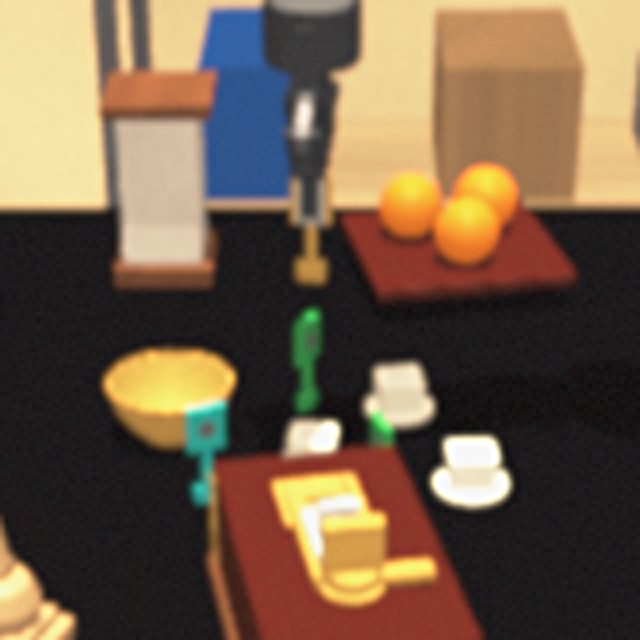

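The key is held upright, with the bit visible at (256,200) in the wrist image.

```bash
python3 -m jog '[[0,35,-5,-4,0,0],[0,75,-12,-8,0,0],[0,115,-18,-12,0,0],[0,155,-24,-16,0,0],[0,190,-29,-18.5,0,0]]'; python3 -c "
from h import *
row([.55,-.0485,.19],102)"
```

```text
clock: 19.0
tool_pos: [0.5493, -0.0674, 0.2263]
tcp_rot: [-0.167, 1.567, 0.167]
ft_force: [0.1, 0.1, -1.5]
width: 0.086
row [36.3 18.4  4.7] [ 0.21 -0.15 -0.02]
```

```bash
python3 -m jog '[[15,10,2,0,0,0],[30,18,4,0,0,0],[36,18.4,4.7,0.2,-0.1,0],[36,18.4,4.7,0.2,-0.1,0],[36,18.4,4.7,0.2,-0.1,0]]'; python3 -m jog '[[0,0,0,0,0,0],[0,0,0,0,0,0]]'
python3 - <<'E'
from h import *
s=st(); p=shot('wrist','w12'); np.savez('w12.npz',K=p['intrinsics'],E=p['extrinsics'])
cv2.imwrite('pics/w12c.png',cv2.resize(p['img'][110:320,180:340,::-1],None,fx=3.8,fy=3.8/1.35,interpolation=cv2.INTER_CUBIC))
cv2.imwrite('pics/w12d.png',cv2.resize(p['img'][120:260,190:330,::-1],None,fx=4,fy=4,interpolation=cv2.INTER_CUBIC))
for X in ([.55,-.0485,.1],[.55,-.0485,.106],[.55,-.0485,.137]): print((proj(p,X)-[190,120])*4)
E
```

```text
clock: 19.5
tool_pos: [0.5498, -0.0494, 0.1901]
tcp_rot: [-0.164, 1.566, 0.164]
ft_force: [0.9, -0.2, -0.6]
width: 0.088
clock: 19.7
tool_pos: [0.5501, -0.0502, 0.1905]
tcp_rot: [-0.163, 1.566, 0.162]
ft_force: [1.0, 0.3, -1.5]
width: 0.083
t 19.7 tcp [ 0.5501 -0.0502  0.1905] rot [-0.163  1.566  0.162] F [ 1.   0.3 -1.5] M [-0.03  0.01  0.05] w 0.083
q [ 0.5    0.779 -0.871  1.81   0.743  0.919  1.067]
[[-0.001 -0.206  0.979]
 [-0.001  0.979  0.206]
 [-1.    -0.    -0.001]]
[267.89222414 301.18515217]
[268.02200035 309.09475115]
[268.80817439 357.01047652]
```

View pics/w12d.png

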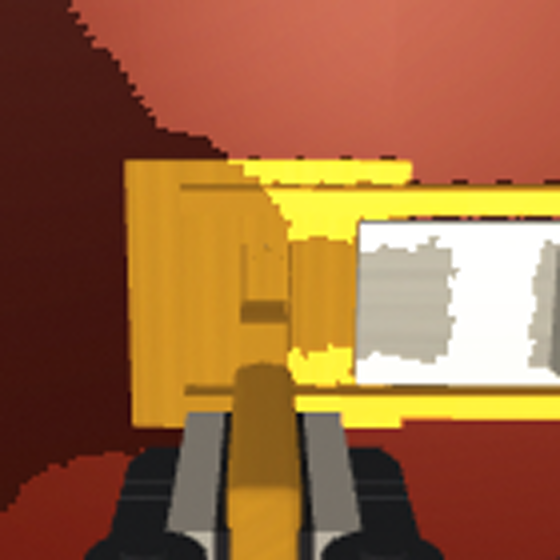

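View pics/w12.png

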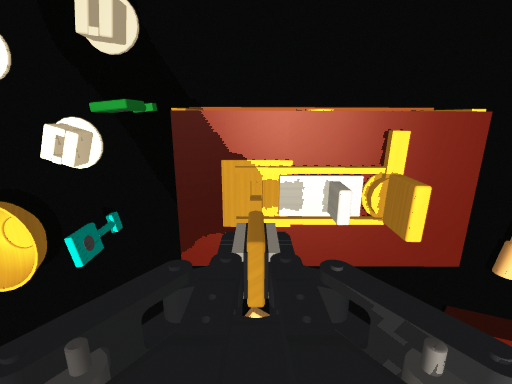

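Run:
```python
import cv2,numpy as np
def z(fn,r0,r1,c0,c1,f,out):
    a=cv2.imread(fn)[r0:r1,c0:c1].astype(float)
    lo,hi=np.percentile(a,2,axis=(0,1)),np.percentile(a,90,axis=(0,1))
    a=np.clip((a-lo)/(hi-lo+1),0,1)*255
    return cv2.resize(a.astype(np.uint8),None,fx=f,fy=f,interpolation=cv2.INTER_NEAREST)
cv2.imwrite('pics/zz1.png',z('pics/w12.png',160,216,225,275,10,''))
cv2.imwrite('pics/zz2.png',z('pics/w7.png',155,212,250,306,10,''))
```

```text
(no output)
```

View pics/zz1.png

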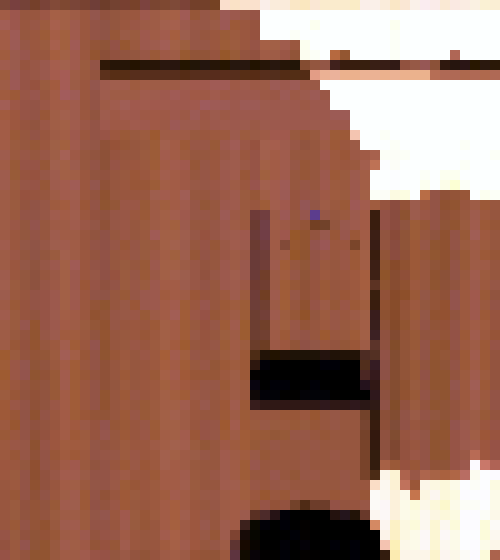

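View pics/zz2.png

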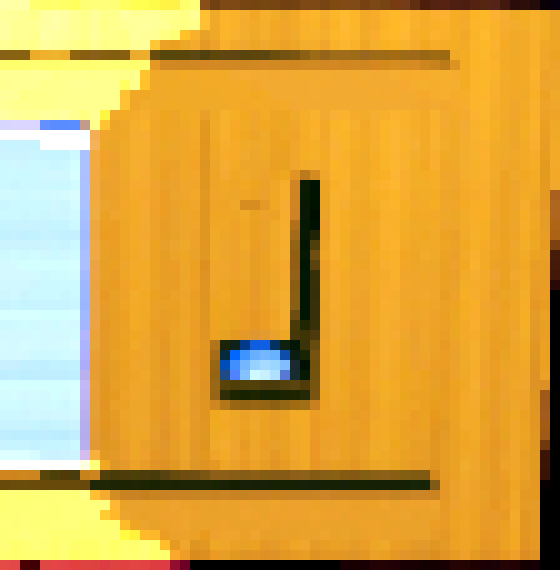

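Run:
```python
from h import *
for n,u in (('w7',(276.7,183.8)),('w12',(256.3,194.5))):
    z=np.load(n+'.npz'); p=dict(intrinsics=z['K'],extrinsics=z['E']); print(onz(p,u,.1))
    if n=='w12':
        for zz in (.137,.153): print(onz(p,(190+264/4,120+380/4),zz))
        # project bit bottom corners assuming key axis at TCP
        s=sense(); T=np.array(s['tool_pos']);A=R.from_rotvec(s['tcp_rot']).as_matrix()
        for a in (-11,11):
            for b in (-4,4):
                for hz in (53,37):
                    print(a,b,hz,np.round((proj(p,T+A@np.array([hz,b,a])/1000)-[190,120])*4))
row([.5497,-.0493,.165],102)
```

```text
[ 0.54909615 -0.0497745   0.1       ]
[ 0.5494176  -0.04921989  0.1       ]
[ 0.55459906 -0.04843684  0.137     ]
[ 0.54883733 -0.04967444  0.153     ]
-11 -4 53 [239. 299.]
-11 -4 37 [237. 326.]
-11 4 53 [283. 299.]
-11 4 37 [284. 326.]
11 -4 53 [239. 412.]
11 -4 37 [238. 447.]
11 4 53 [282. 412.]
11 4 37 [284. 447.]
row [25.5  0.8 -0.2] [-0.12 -0.05  0.02]
```

```bash
python3 -m jog '[[8,0.7,-0.2,0,0,0],[16,0.7,-0.2,0,0,0],[24,0.7,-0.2,0,0,0],[29,0.7,-0.2,0,0,0],[29,0.7,-0.2,0,0,0]]'; python3 -m jog '[[0,0,0,0,0,0],[0,0,0,0,0,0]]'
python3 - <<'E'
from h import *
s=st(); p=shot('wrist','w13'); np.savez('w13.npz',K=p['intrinsics'],E=p['extrinsics'])
cv2.imwrite('pics/w13d.png',cv2.resize(p['img'][160:240,215:295,::-1],None,fx=7,fy=7,interpolation=cv2.INTER_NEAREST))
f=lambda X:np.round((proj(p,X)-[215,160])*7)
k=np.array([.5494,-.0495,.1]);A=R.from_rotvec(s['tcp_rot']).as_matrix();T=np.array(s['tool_pos'])
print('slot',[f(k+A@np.array([0,b,a])/1000) for a in(-12.25,12.25) for b in (-5.25,5.25)])
print('bit',[f(T+A@np.array([h,b,a])/1000) for h in(53,37) for a in(-11,) for b in (-4,4)])
row([.5494,-.0495,.125],102)
E
```

```text
clock: 20.25
tool_pos: [0.549, -0.0494, 0.1604]
tcp_rot: [-0.163, 1.568, 0.163]
ft_force: [0.5, -0.6, -1.7]
width: 0.083
clock: 20.45
tool_pos: [0.5491, -0.0493, 0.1605]
tcp_rot: [-0.163, 1.567, 0.163]
ft_force: [0.9, 0.1, -0.8]
width: 0.082
t 20.45 tcp [ 0.5491 -0.0493  0.1605] rot [-0.163  1.567  0.163] F [ 0.9  0.1 -0.8] M [-0.01 -0.02 -0.06] w 0.082
q [ 0.48   0.816 -0.838  1.838  0.792  0.864  1.025]
[[-0.003 -0.206  0.979]
 [-0.     0.979  0.206]
 [-1.     0.    -0.003]]
slot [array([229., 217.]), array([327., 217.]), array([230., 430.]), array([325., 430.])]
bit [array([241., 244.]), array([318., 244.]), array([238., 290.]), array([321., 290.])]
row [35.6 -0.2  0.3] [-0.1  -0.15  0.  ]
```

View pics/w13d.png

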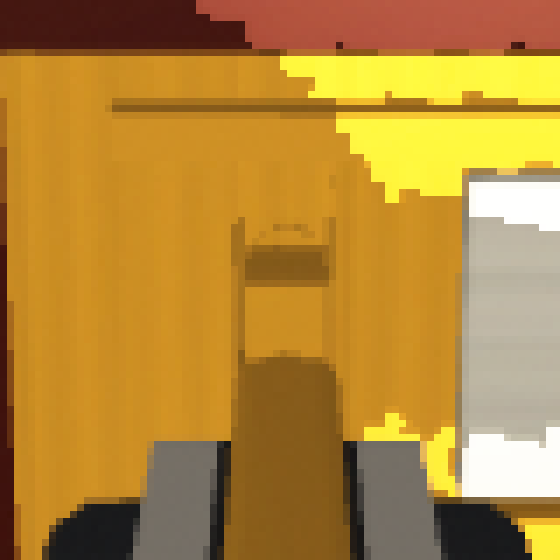

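The bit's lower edge (crop columns 244–328) lies within the slot (235–330), about 0.4 mm too far along +y. I'll correct that and begin inserting.

```bash
python3 -m jog '[[4,-0.4,0.2,0,0,0],[8,-0.4,0.2,0,0,0],[12,-0.4,0.2,0,0,0],[16,-0.4,0.2,0,0,0],[16,-0.4,0.2,0,0,0]]'; python3 -c "
from h import *
st();row([.5494,-.0495,.125],102)"
```

```text
clock: 21.0
tool_pos: [0.5491, -0.0498, 0.1439]
tcp_rot: [-0.163, 1.568, 0.163]
ft_force: [0.2, -0.3, -1.5]
width: 0.086
t 21.0 tcp [ 0.5491 -0.0498  0.1439] rot [-0.163  1.568  0.163] F [ 0.2 -0.3 -1.5] M [-0.02  0.06  0.03] w 0.086
q [ 0.469  0.838 -0.818  1.85   0.82   0.836  1.003]
[[-0.003 -0.206  0.979]
 [-0.001  0.979  0.206]
 [-1.     0.    -0.004]]
row [18.9  0.2  0.4] [-0.1  -0.2  -0.01]
```

```bash
python3 -m jog '[[4,0,0.2,0,-0.1,0],[8,0,0.2,0,-0.2,0],[12,0,0.3,0,-0.2,0],[15,0,0.3,0,-0.2,0],[17,0,0.3,0,-0.2,0]]'; python3 -c "
from h import *
st()"
```

```text
clock: 21.5
tool_pos: [0.5498, -0.0495, 0.1268]
tcp_rot: [-0.163, 1.564, 0.164]
ft_force: [2.1, 0.6, 0.5]
width: 0.084
t 21.5 tcp [ 0.5498 -0.0495  0.1268] rot [-0.163  1.564  0.164] F [2.1 0.6 0.5] M [ 0.06 -0.4  -0.03] w 0.084
q [ 0.457  0.859 -0.796  1.864  0.854  0.8    0.975]
[[ 0.001 -0.206  0.978]
 [ 0.001  0.978  0.206]
 [-1.     0.     0.001]]
```

```bash
python3 -m jog '[[2,0,0,0,0,0],[4,0,0,0,0,0],[4,0,0,0,0,0]]'
python3 - <<'E'
from h import *
st(); p=shot('wrist','w14')
E
```

```text
clock: 21.8
tool_pos: [0.55, -0.0494, 0.1247]
tcp_rot: [-0.164, 1.563, 0.162]
ft_force: [-2.6, -1.1, 18.6]
width: 0.083
t 21.8 tcp [ 0.55   -0.0494  0.1247] rot [-0.164  1.563  0.162] F [-2.6 -1.1 18.6] M [-0.21  0.81  0.02] w 0.083
q [ 0.455  0.862 -0.793  1.866  0.86   0.796  0.968]
[[ 0.002 -0.206  0.978]
 [-0.001  0.978  0.206]
 [-1.    -0.001  0.002]]
```

View pics/w14.png

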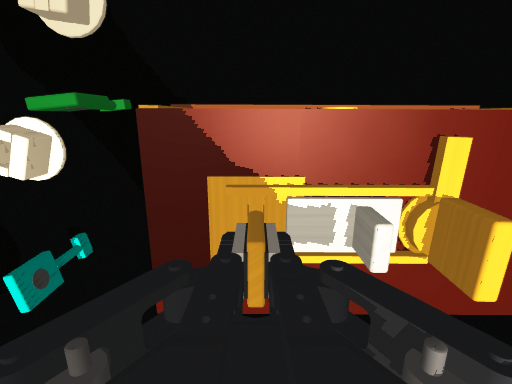

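```bash
python3 -m jog '[[1,0,0,2,0,0],[1,0,0,-2,0,0],[1,0,0,0,0.5,0],[1,0,0,0,-0.5,0],[1,0,0,0,0,0]]' 255 110; python3 -c "
from h import *
st()"
```

```text
clock: 22.35
tool_pos: [0.5499, -0.0494, 0.1249]
tcp_rot: [-0.165, 1.562, 0.162]
ft_force: [-0.6, 0.1, 10.6]
width: 0.074
t 22.35 tcp [ 0.5499 -0.0494  0.1249] rot [-0.165  1.562  0.162] F [-0.6  0.1 10.6] M [-0.1   0.25  0.05] w 0.074
q [ 0.454  0.86  -0.792  1.868  0.861  0.794  0.967]
[[ 0.003 -0.207  0.978]
 [-0.002  0.978  0.207]
 [-1.    -0.002  0.003]]
```

```bash
python3 -m jog '[[1,0,0,4,0,0],[1,0,0,8,0,0],[1,0,0,12,0,0],[1,0,0,16,0,0],[1,0,0,20,0,0]]'; python3 -c "
from h import *
st()"
```

```text
clock: 22.85
tool_pos: [0.5499, -0.0493, 0.1249]
tcp_rot: [0.111, 1.564, -0.114]
ft_force: [-1.6, -0.4, 10.3]
width: 0.082
t 22.85 tcp [ 0.5499 -0.0493  0.1249] rot [ 0.111  1.564 -0.114] F [-1.6 -0.4 10.3] M [0.03 0.35 0.06] w 0.082
q [ 0.41   0.834 -0.704  1.87   0.796  0.74   0.674]
[[ 0.004  0.143  0.99 ]
 [-0.002  0.99  -0.143]
 [-1.    -0.002  0.004]]
```

```bash
python3 -m jog '[[1,0,0,7,0,0],[1,0,0,14,0,0],[1,0,0,21,0,0],[1,0,0,28,0,0],[1,0,0,35,0,0]]'; python3 -m jog '[[0.5,0,0,7,0,0],[0.5,0,0,14,0,0],[0.5,0,0,21,0,0],[0.5,0,0,28,0,0],[0.5,0,0,35,0,0]]'
python3 - <<'E'
from h import *
s=st(); A=R.from_rotvec(s['tcp_rot']).as_matrix(); print(np.degrees(np.arctan2(A[1,1],A[0,1])))
E
```

```text
clock: 23.35
tool_pos: [0.5501, -0.049, 0.1249]
tcp_rot: [0.593, 1.483, -0.593]
ft_force: [-0.6, 0.4, 10.5]
width: 0.076
clock: 23.85
tool_pos: [0.5502, -0.049, 0.125]
tcp_rot: [1.063, 1.29, -1.061]
ft_force: [0.4, -0.3, 6.4]
width: 0.08
t 23.85 tcp [ 0.5502 -0.049   0.125 ] rot [ 1.063  1.29  -1.061] F [ 0.4 -0.3  6.4] M [0.05 0.07 0.15] w 0.08
q [ 0.227  0.766 -0.376  1.881  0.488  0.581 -0.27 ]
[[ 0.005  0.981  0.195]
 [-0.003  0.195 -0.981]
 [-1.     0.005  0.004]]
11.258084640290262
```

```bash
python3 -m jog '[[0.5,0,0,2,0,0],[0.5,0,0,2,0,0],[0.5,0,0,2,0,0]]'
python3 - <<'E'
from h import *
s=st(); A=R.from_rotvec(s['tcp_rot']).as_matrix(); print(np.degrees(np.arctan2(A[1,1],A[0,1])))
p=shot('wrist','w15'); b=shot('side');c=shot('scene')
u=cv2.resize(b['img'][120:270,210:350,::-1],(390,418),interpolation=cv2.INTER_CUBIC);v=cv2.resize(c['img'][120:270,160:300,::-1],(390,418),interpolation=cv2.INTER_CUBIC)
cv2.imwrite('pics/s15.png',np.hstack([u,v]))
E
```

```text
clock: 24.15
tool_pos: [0.5502, -0.049, 0.125]
tcp_rot: [1.089, 1.275, -1.087]
ft_force: [-0.4, -0.0, 5.5]
width: 0.08
t 24.15 tcp [ 0.5502 -0.049   0.125 ] rot [ 1.089  1.275 -1.087] F [-0.4 -0.   5.5] M [-0.    0.04  0.11] w 0.08
q [ 0.22   0.765 -0.365  1.881  0.478  0.577 -0.295]
[[ 0.006  0.987  0.161]
 [-0.003  0.161 -0.987]
 [-1.     0.005  0.004]]
9.274197127710579
```

View pics/w15.png

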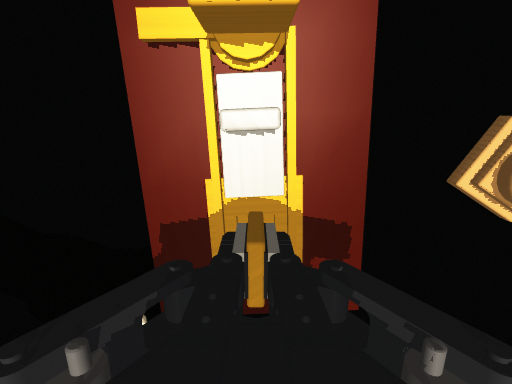

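View pics/s15.png

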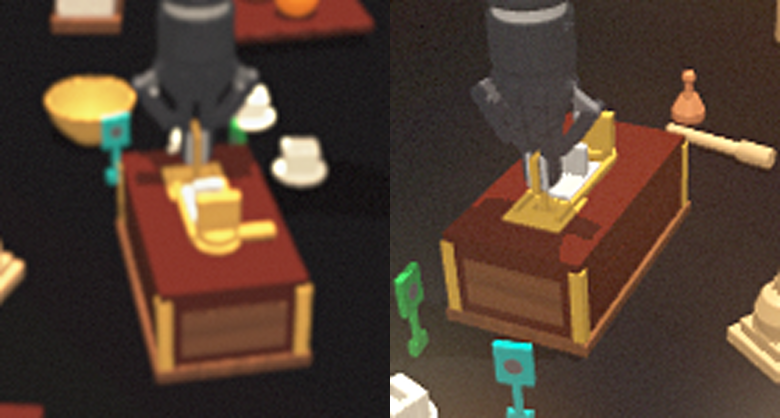

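The key is gripped and turned about 92.6°, and the 0.11 N m moment matches the spring at a quarter turn. The lug is still sideways, the shutter open, and the bowl, cap, striker and stupa look undisturbed. Handing in.

```bash
python3 -c "
from h import *
print(ticket.hand_in());st()"
```

```text
the job is handed in; nothing more can be done
None
the job is handed in; nothing more can be done
```

The job is handed in at about 24 s, with the key home in the keyhole, turned clockwise and still gripped; no verdict is reported.

- **Clamp knob:** I turned it about 88° clockwise by the tool's rotation. The lug stands sideways, clear of the shutter's path.
- **Shutter:** I slid it until it met a hard stop. The tool moved only 30.7 mm against the stated 33 mm. However, the tab ended 47.8 mm from the clamp axis (47 mm expected at full opening), and the pictures show the slot clear.
- **Key:** I took the golden key from its holder and pushed it in until the force rose to about 18 N. The tool stopped 125 mm above the table, which matches the expected full depth.
- **Turn:** I turned the key about 92.6°, with no slip seen. It pushes back with 0.11 N m, as expected at a quarter turn, and is pressed down with about 5 N and gripped at 110 N.

The last pictures show no change to the striker, cap and bowl. The stupa was only partly in view, but showed no sign of having moved. No check failed; the shutter travel was the only one that disagreed.

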